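# Gang two printing blocks in the drill vise

### The arm

A 6-joint arm with a two-finger parallel gripper is mounted at the origin on the work surface. World frame = base frame: x ahead of the robot, y to its left, z up, the work surface at z = 0. Lengths are in m, angles in rad, forces in N, time in s.
With the tool pointing down it reaches from about 0.3 to 0.775 m from the base axis. Payload 14.6 kg.
Tool frame: the origin (TCP) lies on the centre line of the jaws, within the pads' length; the fingertips stand 19 mm ahead of it and the grasp point (between the pads) is the TCP; z points along the fingers, y is the line along which they close (so a half turn about z gives the same grasp; the last joint's range is limited). The gripper opens to 94 mm and grips with 3 to 60 N. Pads are 16 mm wide; open, the fingers measure 119 mm over their backs; the gripper's body (75 mm by 177 mm) begins 78 mm behind the grasp point.
Start: joints at [-1.309, 0.3, 1.521, -0, 1.321, -0.067], TCP at [0.178, -0.521, 0.224] pointing down, gripper open.
Joint ranges: [-3.03, 3.03], [-0.79, 2.21], [0.23, 2.52], [-1.04, 4.18], [0, 3.07], [-2.55, 2.55]. Speed limits (rad/s): [2.22, 2.22, 2.57, 3.14, 3.14, 3.14].

### API

Orientations are given as [roll, pitch, yaw] about the fixed x, y, z axes, in that order (R = Rz(yaw) Ry(pitch) Rx(roll)).
In Python, from station import get_obs, camera, workorder gives the robot as it stands.
- The arm moves only by the tool play_rows, never from a script. Its argument "motion" is a list that holds one entry, the list of rows, each a list of 7 numbers: the shift along the tool's x, y, z as a fraction of full scale, then the turn, a rotation vector about the tool's x, y, z as a fraction of full scale, then the opening, from -1 (shut) to 1 (fully open). In form: [[[x, y, z, ax, ay, az, grip], ...]]. A call has 1 to 10 rows; each row is the pose to reach, as a shift and turn from the pose commanded when the call began, along the tool's axes at that moment, turning the shorter way round; what a row does not reach only later rows make up. Full scale, the value 1, is 0.25 m for a shift and 2 pi rad for a turn. A row lasts 1/10 s, in which the tool goes at most 50 mm and 8.59 degrees, less where a joint would pass 70% of its speed; a pose out of reach is approached as far as the arm can. A call with a number of a shift or a turn outside -1 to 1 is refused whole. A call with a gripper value outside its range is refused whole. The fingers move at their own pace and stop on an object; "grip_force" is the grip in N (left out, the last holds). Time passes only in rows, so rows that repeat a pose let the fingers close. It gives the time, the measured TCP pose, the force, the opening and the grip force at its end, in the units of the state.
- get_obs(): the state, without advancing time (a new reading comes with each control period).
- camera(name): name is "scene" or "side" or "wrist"; returns a dict with "frame" (420x560x3 uint8, red, green, blue), "z_map" (420x560 float32, m along the optical axis (not along the pixel's ray), 0 where there is no reading), "camera_matrix" (3x3 intrinsics, pixels), "T" (4x4, takes a point from camera to world coordinates); the wrist camera has in their place "T_tool_cam" (4x4, takes a point from camera to tool coordinates, whose origin is the TCP and whose axes are the flange's). Camera axes: x right, y up, looking along -z (the intrinsics and any distortion apply to the point x, -y, -z); pixel columns grow to the right and rows downward; lengths in m; the calibration is good to about 2 mm. A picture is of the moment at which its call begins: read the wrist's pose just before it.
- workorder.hand_in(): hands the job in; it is judged then, once.
The state is a dict: "time_s": time; "qpos": joint angles; "joint_vel": joint speeds; "tau": joint torques, N m; "ee_pos": TCP position; "eef_rot": TCP orientation; "force": force on the tool from outside, world axes, zero at the start; "moment": the same for the moment, N m; "grip_width": finger opening in m; "grip_force": force on a finger pad.
Only numpy, scipy, OpenCV 4.12 (cv2) and the standard library are available. Lean on these libraries where they do the work, as an engineer would, in place of code of your own. Each camera call takes 0.05 s, during which the arm holds its last target. There are 200 camera calls.

### The job

The two blank printing blocks are to be drilled together for their registration pins. Stack the loose block squarely and flush on the one lying in the vise, let go of it, then crank the vise shut until the moving jaw grips both blocks firmly (at least a quarter turn past first contact), and let go of the handle. Don't disturb the other things on the bench.

Things in the scene. Friction and masses are not known exactly. Their poses are not given: they have to be found in the camera images.
- vise: Grey iron drill vise with 100 mm wide, cork-faced jaws on a wooden riser 150 x 235 x 32 mm, fixed. Origin: centre of the riser's underside; z up, y from the crank end to the fixed jaw, x along the jaws. Steel bed on which blocks lie: 54 mm up; jaw tops: 94 mm up. Fixed jaw: clamping face at y = 75 mm, back at 110 mm. Nut block at the crank end: outer face at y = -128 mm, top 84 mm up.
- moving_jaw: Sliding jaw, 100 wide, 40 high, 36 mm thick with its 8 mm springy cork facing, which gives up to 5 mm (30 N/mm). Origin: bottom middle of the unsqueezed facing; axes as the vise's. In the vise's frame it slides from y = -45 mm (120 mm between the jaws) to y = 0; it meets a 90 mm block lying against the fixed jaw at y = -15 mm. Screw and crank travel with it.
- crank (a joint): Crank angle, rad, over several turns. 0: arm straight up; as it grows the arm's top goes towards the vise's +x (clockwise seen from the crank end) and the jaw closes, 8 mm a turn: jaw's y in the vise frame = -45 mm + 8 mm x angle / 2 pi. Stays where it is left. Turning takes about 4 N at the handle; once the jaw meets the blocks the load climbs to about 10 N half a turn later.
- handle_mid (a point): Middle of the black crank handle: cylinder 23 mm in diameter, 62 mm long, parallel to the screw, pointing outward (vise's -y), spinning freely on its pin. Circles at 36 mm radius about the screw's axis (vise x = 0, 70 mm above the bench), always 174 mm from the moving jaw's face along -y. The crank arm is 29 mm inward; clear to grip from above all the way round.
- lower_block: Blank plywood printing block, 62 (x) x 90 (y) x 23 (z) mm, about 100 g, loose on the vise's bed between the open jaws, its 90 mm length roughly along the vise's y. Origin: centre of its underside, z up.
- upper_block: An identical plywood block, 62 (x) x 90 (y) x 23 (z) mm, about 100 g, lying flat on the bench to the left of the vise. Origin: centre of its underside, z up. It can be gripped across its 62 mm width.
- baren: Bystander: round hand rubber for printing, 116 mm disc with a brown arched handle, 47 mm high. Origin: centre of its underside.
- tape_roll: Bystander: roll of tape lying flat, 110 mm across, 24 mm high. Origin: centre of its underside.
- water_bottle: Bystander: clear plastic bottle standing upright, 54 mm across, 130 mm high. Origin: centre of its underside.
Not all that is in view belongs to the job. Leave any turquoise look-alike of the upper_block alone.

How it is judged:
On the way:
1. the loose block lies flat on the block in the vise, square and flush within 6 mm across (x) and 8 mm along (y) and 0.12 rad, and the fingers have let go of it (z of upper_block in the frame of lower_block between 0.02 and 0.026 m and x of upper_block in the frame of lower_block between -0.006 and 0.006 m and y of upper_block in the frame of lower_block between -0.008 and 0.008 m and angle between the y axis of upper_block and the y axis of lower_block, either way round below 0.12 rad and angle between upper_block's own z axis and vertical below 0.06 rad and contact force between the fingers and upper_block below 0.3 N), for 0.2 s.
At the end, for the whole second after the job is handed in: Both blocks flat on the bed as one pile, flush within 6 mm across and 4 mm along, square within 0.05 rad, against the fixed jaw (centres at vise y 27 to 33 mm); the moving jaw 1.3 mm or more past first contact (y above -13.7 mm), pressing with over 25 N; all at rest and released ((contact force between moving_jaw and upper_block above 25 N or contact force between moving_jaw and lower_block above 25 N) and y of moving_jaw in the frame of vise above -0.0137 m and y of upper_block in the frame of vise between 0.027 and 0.033 m and angle between the y axis of each of upper_block, lower_block and the y axis of vise, either way round below 0.05 rad and y of lower_block in the frame of vise between 0.027 and 0.033 m and z of upper_block in the frame of lower_block between 0.02 and 0.026 m and x of upper_block in the frame of lower_block between -0.006 and 0.006 m and y of upper_block in the frame of lower_block between -0.004 and 0.004 m and angle between the y axis of upper_block and the y axis of lower_block, either way round below 0.05 rad and angle between each of upper_block, lower_block's own z axis and vertical below 0.05 rad and z of lower_block in the frame of vise below 0.058 m and linear speed of upper_block below 0.02 m/s and velocity of joint crank between -0.2 and 0.2 rad/s); the robot touches nothing.
It fails at once if the baren, tape roll or bottle is shifted more than 30 mm, or the bottle is tipped (distance of any of baren, tape_roll, water_bottle from where it was at the start of the episode above 0.03 m or angle between water_bottle's own z axis and vertical above 0.5 rad).
It also fails if it takes over 67 s, if anything falls off the work surface, if the arm or the gripper's body presses on something with over 40 N, if the wrist force passes 120 N, or if a joint passes its speed limit or range.

## Working session

There is one attempt and no reset: what is moved stays moved. The work goes in short steps, Python scripts to look and compute and a tool call to move; the robot and the scene stay as the last step left them, time stands still between calls to the robot, and variables do not carry over. Pictures are saved under pics/ and viewed, at most 10 in all, crops included, and the job is handed in when it is done.

Besides the shell and the picture viewer there is one more tool, called after "Call:" by a JSON object that holds its "op" and its "data", one argument or row to a line. play_rows: Moves the arm, as the interface text tells. Its arguments: {"type":"object","properties":{"motion":{"type":"array"},"grip_force":{"type":"number"}},"required":["motion"]}

```bash
mkdir -p pics; cat > h.py <<'E'
import numpy as np, cv2
from station import get_obs, camera
from scipy.spatial.transform import Rotation as R
def snap(n):
    o=get_obs(); c=camera(n)
    if 'T' not in c:
        T=np.eye(4); T[:3,:3]=R.from_euler('xyz',o['eef_rot']).as_matrix(); T[:3,3]=o['ee_pos']
        c['T']=T@c['T_tool_cam']
    return c
def world(c):
    "per-pixel world points from depth"
    K=c['camera_matrix']; z=c['z_map']; v,u=np.mgrid[:z.shape[0],:z.shape[1]]
    P=np.stack([(u-K[0,2])/K[0,0]*z,-(v-K[1,2])/K[1,1]*z,-z],-1)
    return P@c['T'][:3,:3].T+c['T'][:3,3]
def ray(c,uv,h):
    K=c['camera_matrix']; uv=np.atleast_2d(uv).astype(float)
    d=np.c_[(uv[:,0]-K[0,2])/K[0,0],-(uv[:,1]-K[1,2])/K[1,1],-np.ones(len(uv))]@c['T'][:3,:3].T
    o=c['T'][:3,3]; return o+d*((h-o[2])/d[:,2])[:,None]
def save(c,f): cv2.imwrite('pics/'+f,c['frame'][...,::-1])
E
python3 - <<'E'
from h import *
a=snap('scene');b=snap('side');w=snap('wrist')
cv2.imwrite('pics/a.png',np.hstack([a['frame'],b['frame']])[...,::-1][:, :]) 
im=cv2.imread('pics/a.png');cv2.imwrite('pics/a1.png',im[:,:560]);cv2.imwrite('pics/a2.png',im[:,560:])
for c in(a,b,w):print(c['T'].round(3).tolist(),c['camera_matrix'].tolist(),[k for k in c if k not in('frame','z_map')],(c['z_map']>0).mean())
print(get_obs())
E
```

```text
[[0.232, -0.785, 0.575, 1.199], [0.973, 0.179, -0.149, -0.121], [0.014, 0.594, 0.805, 1.084], [0.0, 0.0, 0.0, 1.0]] [[466.8597988582179, 0.0, 276.7999319354996], [0.0, 466.8597988582179, 218.3714794824916], [0.0, 0.0, 1.0]] ['camera_matrix', 'T'] 0.9959141156462585
[[-0.988, 0.109, -0.108, 0.356], [-0.153, -0.659, 0.737, 0.901], [0.009, 0.745, 0.667, 0.863], [0.0, 0.0, 0.0, 1.0]] [[405.34005699870335, 0.0, 277.08722067519994], [0.0, 405.34005699870335, 204.24195967978827], [0.0, 0.0, 1.0]] ['camera_matrix', 'T'] 0.9962202380952381
[[0.323, 0.913, 0.248, 0.251], [-0.946, 0.312, 0.084, -0.495], [-0.0, -0.262, 0.965, 0.384], [0.0, 0.0, 0.0, 1.0]] [[352.4637586931442, 0.0, 282.6117733497551], [0.0, 352.4637586931442, 205.3357294157483], [0.0, 0.0, 1.0]] ['camera_matrix', 'T_tool_cam', 'T'] 0.9962287414965987
{'time_s': 0.15, 'qpos': array([-1.30860430e+00,  3.00341309e-01,  1.52141591e+00, -2.88949717e-05,
        1.32070845e+00, -6.65804418e-02]), 'joint_vel': array([ 0.00090755, -0.00102127, -0.00081398,  0.00020973, -0.0004533 ,
       -0.00064315]), 'tau': array([-1.73206518e-04, -5.31963658e+01, -3.52822852e+01,  7.07836007e-02,
        2.36167858e-02, -6.71566431e-05]), 'ee_pos': array([ 0.17753935, -0.52036931,  0.2240274 ]), 'eef_rot': array([-3.14071971e+00, -3.01550477e-05,  3.28779615e-01]), 'force': array([ 0.06284039, -1.24849508,  0.19915476]), 'moment': array([ 0.0073912 , -0.02524143,  0.00639335]), 'grip_force': 0.0, 'grip_width': 0.09422036490670009}
```

View pics/a1.png

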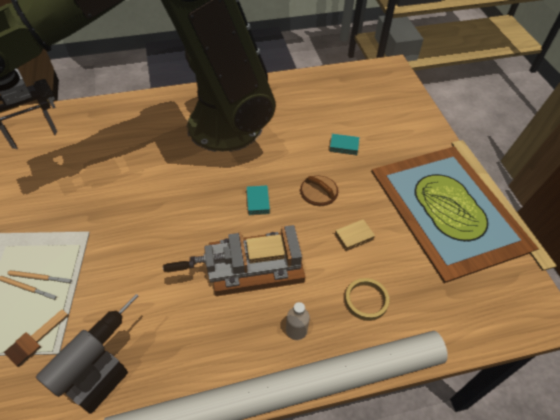

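View pics/a2.png

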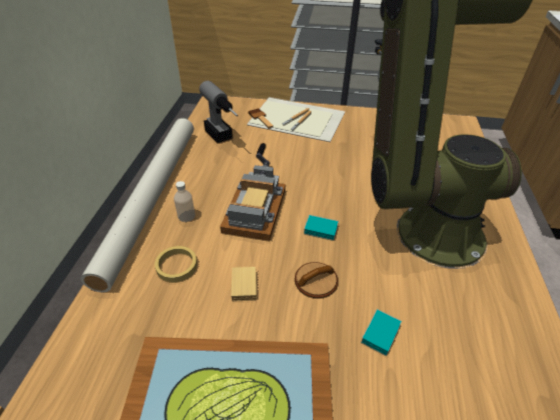

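The scene view shows the vise at about (255,258), with the lower block in it at (266,247) and the crank handle at (178,266). There are three loose-block candidates: plywood at (355,235), turquoise at (258,200) and turquoise at (344,144). The plywood one, at side view (244,283), fits the description. The bottle is at (298,320), the tape at (367,298) and the baren at (320,188).

```bash
python3 - <<'E'
from h import *
C={n:snap(n) for n in('scene','side')}
seed={'scene':{'up':(355,235),'lo':(266,247)},'side':{'up':(244,283),'lo':(256,199)}}
uvs={}
for n,c in C.items():
    hsv=cv2.cvtColor(c['frame'],cv2.COLOR_RGB2HSV); W=world(c)
    for k,s in seed[n].items():
        p=hsv[s[1]-2:s[1]+3,s[0]-2:s[0]+3].reshape(-1,3); m0=np.median(p,0)
        zt=np.median(W[s[1]-2:s[1]+3,s[0]-2:s[0]+3,2])
        m=((abs(W[...,2]-zt)<.006)&(abs(hsv[...,0].astype(int)-m0[0])<8)&(hsv[...,2]>100)).astype(np.uint8)
        m=cv2.morphologyEx(m,cv2.MORPH_OPEN,np.ones((3,3)))
        l=cv2.connectedComponents(m)[1]; m=l==l[s[1],s[0]]
        P=W[m]; r=cv2.minAreaRect((P[:,:2]*1000).astype(np.float32))
        cen=cv2.moments(m.astype(np.uint8)); uv=(cen['m10']/cen['m00'],cen['m01']/cen['m00']); uvs[n,k]=uv
        print(n,k,m0,'px',m.sum(),np.round(uv,1),'zmed',P[:,2].mean().round(4),'rect',np.round(np.r_[r[0],r[1],r[2]],1))
    # high points near vise
    for lab,lo,hi in(('jaw',.088,.1),('riser',.026,.037)):
        m=(W[...,2]>lo)&(W[...,2]<hi)
        n_,l,st,ce=cv2.connectedComponentsWithStats(m.astype(np.uint8))
        for i in range(1,n_):
            if st[i,4]>60:
                P=W[l==i]; r=cv2.minAreaRect((P[:,:2]*1000).astype(np.float32)); print(n,lab,st[i,4],ce[i].round(),P.mean(0).round(4),np.round(np.r_[r[0],r[1],r[2]],1))
def dirn(c,uv):
    o=c['T'][:3,3]; d=ray(c,uv,0)[0]-o; return o,d/np.linalg.norm(d)
for k in('up','lo'):
    (o1,d1),(o2,d2)=[dirn(C[n],uvs[n,k]) for n in C]
    t=np.linalg.lstsq(np.c_[d1,-d2],o2-o1,rcond=None)[0]; print(k,'tri',(o1+d1*t[0]).round(4),(o2+d2*t[1]).round(4))
im=C['scene']['frame'][150:340,140:420];cv2.imwrite('pics/b.png',cv2.resize(im,None,fx=2.8,fy=2.8,interpolation=2)[...,::-1])
E
```

```text
scene up [ 20. 118. 194.] px 613 [354.4 233. ] zmed 0.0223 rect [535.1 274.2  67.3  93.   11.7]
scene lo [ 20. 118. 193.] px 734 [264.6 246.6] zmed 0.0764 rect [558.   14.4  91.1  66.1  83.9]
scene jaw 79 [211. 116.] [ 0.0575 -0.0471  0.0936] [ 50.9 -50.9  95.4  19.9  45.4]
scene jaw 469 [291. 242.] [0.5716 0.0801 0.0934] [568.7  80.4  35.2 102.4  87. ]
scene jaw 494 [237. 250.] [ 0.5637 -0.0576  0.0928] [561.5 -58.6  38.1 102.2  87. ]
scene jaw 82 [180. 268.] [ 0.5858 -0.2017  0.0962] [ 585.5 -202.7   27.7   74.1   18.5]
scene jaw 134 [298. 317.] [0.7747 0.0439 0.0937] [770.9  44.7  43.8  35.6  73.6]
scene jaw 66 [ 88. 380.] [ 0.8107 -0.4198  0.0938] [ 809.7 -420.     9.2   47.2   37.3]
scene riser 791 [259. 280.] [ 0.6264 -0.0137  0.0316] [621.2 -14.3 235.1  48.8  89.5]
scene riser 123 [106. 390.] [ 0.8182 -0.4001  0.0318] [ 817.2 -398.9    5.1  112.    41. ]
side up [ 21. 116. 218.] px 686 [243.7 281.3] zmed 0.0217 rect [532.1 277.4  60.8  94.6  13.1]
side lo [ 21. 116. 217.] px 367 [255.1 196.7] zmed 0.0753 rect [554.    4.6  87.2  62.3  86.2]
side jaw 462 [70. 62.] [ 1.5759 -0.8
[... 578 characters left out ...]
00e+00]
side riser 272 [ 41. 102.] [ 1.5767 -0.508   0.0316] [1577.8 -557.4  661.    20.2   89.8]
side riser 73 [219. 133.] [ 0.7728 -0.384   0.0313] [ 793.5 -390.7   63.4  128.6   74.9]
side riser 320 [139. 226.] [0.8688 0.1129 0.032 ] [864.7  -9.5 737.4  75.7  85.9]
side riser 606 [259. 217.] [0.5341 0.0447 0.0307] [559.2  -7.2 237.7 149.3  86.7]
side riser 71 [236. 196.] [ 0.6243 -0.0373  0.0308] [624.7 -36.4  65.3  17.2  85.4]
side riser 86 [423. 237.] [0.0635 0.0533 0.0321] [62.  51.3 22.9 73.2 63.4]
side riser 93 [453. 249.] [-0.0134  0.0848  0.0312] [-12.8  81.2  20.4  76.1  72.6]
up tri [0.5334 0.2758 0.0169] [0.5328 0.2754 0.0171]
lo tri [0.5581 0.0147 0.0745] [0.5531 0.0112 0.0772]
```

View pics/b.png

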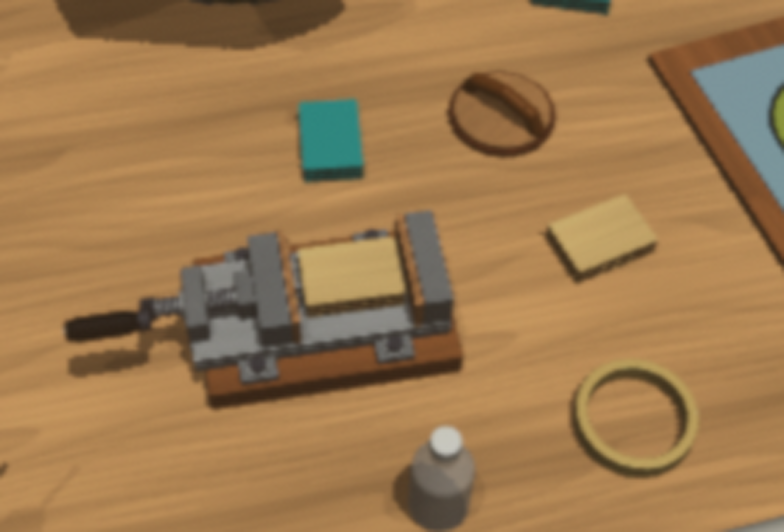

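The crop confirms it: plain plywood, loose at crop (600,235), left of the vise and not turquoise. Next I'll look from above with the wrist camera.

```bash
cat >> h.py <<'E'
def rows(targets,grip,start=None):
    "targets: x,y,z,yaw(deg) tool down; prints row numbers"
    o=get_obs(); p0=np.array(o['ee_pos']); r0=R.from_euler('xyz',o['eef_rot'])
    for t in targets:
        d=r0.inv().apply(np.array(t[:3])-p0)/.25
        v=(r0.inv()*R.from_euler('xyz',[np.pi,0,np.radians(t[3])])).as_rotvec()/(2*np.pi)
        print([*[float(x) for x in d.round(3)],*[float(x) for x in v.round(4)],grip])
E
python3 -c "
from h import *
rows([(.3,-.32,.28,60),(.39,-.19,.30,87),(.42,-.1,.3,87)],1)"
```

```text
[0.722, -0.601, -0.223, -0.0001, -0.0, -0.1143, 1]
[1.231, -0.977, -0.303, -0.0001, -0.0001, -0.1893, 1]
[1.461, -1.279, -0.302, -0.0001, -0.0001, -0.1893, 1]
```

Call:
{"op": "play_rows", "data": {
  "motion": [
    [[0.72,-0.6,-0.22,0,0,-0.114,1],[0.72,-0.6,-0.22,0,0,-0.114,1],[0.72,-0.6,-0.22,0,0,-0.114,1],[0.72,-0.6,-0.22,0,0,-0.114,1],[0.95,-0.9,-0.3,0,0,-0.1893,1],[0.95,-0.9,-0.3,0,0,-0.1893,1],[0.95,-0.9,-0.3,0,0,-0.1893,1],[0.95,-0.9,-0.3,0,0,-0.1893,1]]
  ]
}}

```text
time_s: 1.05
ee_pos: [0.331, -0.2281, 0.3008]
eef_rot: [3.139, 0.001, 1.528]
force: [-0.1, 0.4, -0.4]
grip_width: 0.0937
grip_force: 0.0
```

```bash
python3 -c "
from h import *
rows([(.54,-.08,.36,87)],1)"
```

```text
[0.627, 0.811, -0.236, 0.0004, 0.0002, 0.0016, 1]
```

Call:
{"op": "play_rows", "data": {
  "motion": [
    [[0.62,0.8,-0.23,0,0,0,1],[0.62,0.8,-0.23,0,0,0,1],[0.62,0.8,-0.23,0,0,0,1],[0.62,0.8,-0.23,0,0,0,1],[0.62,0.8,-0.23,0,0,0,1],[0.62,0.8,-0.23,0,0,0,1],[0.62,0.8,-0.23,0,0,0,1],[0.62,0.8,-0.23,0,0,0,1]]
  ]
}}

```text
time_s: 1.85
ee_pos: [0.5369, -0.0872, 0.3566]
eef_rot: [-3.141, 0.0, 1.518]
force: [-0.2, -0.4, -0.1]
grip_width: 0.0939
grip_force: 0.0
```

```bash
python3 - <<'E'
from h import *
c=snap('wrist'); print(get_obs()['ee_pos'],get_obs()['qpos'],c['T'].round(3).tolist())
save(c,'w1.png'); W=world(c); np.savez('w1.npz',W=W,**c)
hsv=cv2.cvtColor(c['frame'],cv2.COLOR_RGB2HSV)
for lab,lo,hi in(('jaw',.086,.1),('riser',.026,.037),('blk',.07,.082),('hand',.1,.13)):
    m=(W[...,2]>lo)&(W[...,2]<hi)
    n_,l,st,ce=cv2.connectedComponentsWithStats(m.astype(np.uint8))
    for i in range(1,n_):
        if st[i,4]>150:
            P=W[l==i]; r=cv2.minAreaRect((P[:,:2]*1000).astype(np.float32)); print(lab,st[i,4],ce[i].round(),P.mean(0).round(4),np.round(np.r_[r[0],r[1],r[2]],1))
E
```

```text
[ 0.53669243 -0.08745483  0.35680745] [-2.28830654e-01  2.23558807e-01  1.31488016e+00 -1.28853001e-04
  1.60352869e+00 -1.75230338e-01] [[0.999, 0.051, 0.014, 0.542], [-0.053, 0.963, 0.263, -0.01], [-0.0, -0.263, 0.965, 0.517], [0.0, 0.0, 0.0, 1.0]]
jaw 3290 [303.  19.] [0.5683 0.0826 0.0937] [568.6  82.9  34.7 100.2  86.9]
jaw 830 [474.  45.] [0.757  0.0472 0.0925] [762.7  48.3  40.5  46.8  15.9]
jaw 2633 [301. 147.] [ 0.5608 -0.0554  0.0928] [560.6 -62.8  51.5 100.   86.9]
jaw 182 [313. 239.] [ 0.5718 -0.1717  0.094 ] [ 576.  -174.4   30.1   27.7   26.6]
riser 1132 [527. 140.] [ 0.8703 -0.075   0.0321] [871.1 -98.8   4.1 404.6   1.8]
riser 2312 [251.  99.] [0.5001 0.0023 0.0318] [500.4  -5.9 233.8  23.8  86.9]
riser 1902 [348. 102.] [ 0.6289 -0.0076  0.0319] [627.6 -12.7 234.   22.2  86.8]
blk 318 [458.  50.] [0.7477 0.0447 0.0771] [754.8  46.7  30.3  53.   12. ]
blk 171 [302.  39.] [0.5681 0.0658 0.0755] [567.9  65.8   0.9  99.   87.1]
blk 4191 [296.  83.] [0.5586 0.0187 0.077 ] [559.   17.5  90.   61.5  86.5]
blk 1260 [554. 245.] [ 0.8966 -0.2062  0.073 ] [ 892.2 -183.7   19.9  186.7    6.6]
blk 366 [299. 187.] [ 0.5578 -0.1074  0.077 ] [ 557.3 -104.9   27.3   61.7   88.9]
blk 337 [299. 225.] [ 0.5551 -0.1572  0.0775] [ 559.  -155.9   30.5   38.4    1.6]
hand 718 [491.  40.] [0.7609 0.0479 0.1185] [764.4  49.   27.2  25.9  67.1]
hand 757 [320. 264.] [ 0.5786 -0.2027  0.1041] [ 578.1 -203.    73.3   20.8   88.8]
```

View pics/w1.png

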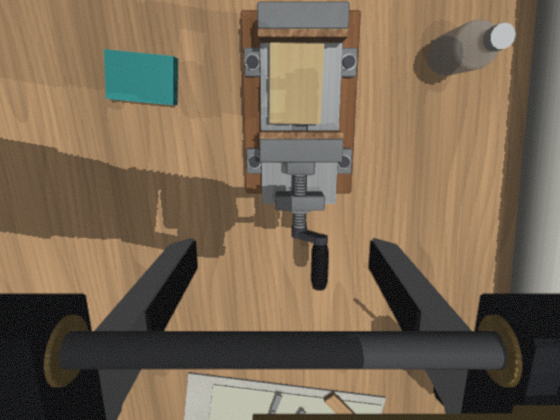

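```bash
python3 - <<'E'
from h import *
d=np.load('w1.npz'); W=d['W']; f=d['frame']
V=np.array([.5638,-.0094]); ya=np.radians(86.9); Y=np.array([np.cos(ya),np.sin(ya)]); X=np.array([Y[1],-Y[0]])
vx=(W[...,:2]-V)@X*1e3; vy=(W[...,:2]-V)@Y*1e3; z=W[...,2]*1e3
u=330
for v in range(122,166,2): print(v,vx[v,u].round(1),vy[v,u].round(1),z[v,u].round(1),f[v,u])
m=(z>60)&(z<125)&(vy<-140)&(vy>-260)&(abs(vx)<60)
for lo in range(-250,-140,6):
    k=m&(vy>=lo)&(vy<lo+6)
    if k.sum()>5: print(lo,k.sum(),'x',vx[k].min().round(1),vx[k].max().round(1),'z',z[k].min().round(1),z[k].max().round(1))
E
```

```text
122 38.5 -17.7 54.7 [155 157 157]
124 38.6 -20.2 54.3 [144 147 147]
126 38.8 -22.7 53.7 [144 146 145]
128 38.9 -25.3 53.4 [145 148 149]
130 39.0 -27.8 53.5 [104 100  96]
132 33.8 -27.9 93.7 [106  80  57]
134 33.7 -30.1 95.1 [143 110  83]
136 34.1 -32.6 92.8 [137 106  78]
138 33.9 -34.7 94.7 [114  91  74]
140 34.3 -37.2 92.7 [112 114 116]
142 34.2 -39.5 94.0 [117 121 119]
144 34.4 -41.9 93.4 [121 122 126]
146 34.4 -44.2 93.5 [121 122 123]
148 34.7 -46.7 92.1 [118 120 120]
150 34.7 -49.0 92.7 [118 122 123]
152 35.1 -51.6 90.8 [116 119 122]
154 35.0 -53.9 92.1 [114 118 119]
156 34.8 -56.0 94.1 [117 120 121]
158 35.1 -58.6 92.3 [120 123 124]
160 35.0 -60.9 93.6 [113 115 116]
162 40.5 -69.0 53.9 [118 119 120]
164 40.6 -71.7 53.9 [153 154 156]
-232 26 x 18.1 34.0 z 98.8 105.0
-226 54 x 15.4 35.3 z 97.9 106.5
-220 70 x 14.4 36.3 z 93.5 107.9
-214 72 x 15.0 36.0 z 97.9 107.3
-208 74 x 15.0 35.7 z 98.1 107.3
-202 71 x 14.8 37.1 z 96.9 109.0
-196 76 x 14.7 36.9 z 97.1 107.9
-190 79 x 14.7 36.5 z 97.9 107.4
-184 82 x 14.5 36.4 z 96.0 107.4
-178 85 x 14.5 36.3 z 92.7 107.4
-172 74 x -9.2 34.7 z 73.8 106.0
-166 156 x -10.6 34.5 z 72.7 105.7
-160 234 x -10.7 34.6 z 72.7 105.8
-154 74 x -10.6 9.5 z 64.8 81.2
-148 55 x -8.1 7.9 z 71.3 80.6
-142 19 x -8.1 7.6 z 72.7 79.9
```

Wrist view: lower block at (296,83), moving jaw face near row 131 and handle at (320,264). In the vise frame the jaw is at y = -28 mm and the crank at about 45° + 2 turns. Both agree, so exactly 2 turns puts the jaw at -12 mm. Now the loose block.

Call:
{"op": "play_rows", "data": {
  "motion": [
    [[1,0,0.2,0,0,0,1],[1,0,0.2,0,0,0,1],[1,0,0.2,0,0,0,1],[1,0,0.2,0,0,0,1],[1,0,0.2,0,0,0,1],[1,0,0.2,0,0,-0.035,1],[1,0,0.2,0,0,-0.035,1],[1,0,0.2,0,0,-0.035,1],[1,0,0.2,0,0,-0.035,1]]
  ]
}}

```text
time_s: 2.8
ee_pos: [0.5506, 0.162, 0.3073]
eef_rot: [3.141, 0.0, 1.734]
force: [0.6, 0.5, 0.2]
grip_width: 0.0941
grip_force: 0.0
```

```bash
python3 - <<'E'
from h import *
c=snap('wrist'); print(get_obs()['ee_pos'],get_obs()['eef_rot'],get_obs()['qpos'])
save(c,'w2.png'); W=world(c)
for lab,lo,hi in(('blk',.018,.028),('hi',.03,.06)):
    m=(W[...,2]>lo)&(W[...,2]<hi)
    n_,l,st,ce=cv2.connectedComponentsWithStats(m.astype(np.uint8))
    for i in range(1,n_):
        if st[i,4]>300:
            P=W[l==i]; r=cv2.minAreaRect((P[:,:2]*1000).astype(np.float32)); print(lab,st[i,4],ce[i].round(),P.mean(0).round(4),np.round(np.r_[r[0],r[1],r[2]],1))
E
```

```text
[0.55065309 0.16203589 0.30726968] [3.14111441e+00 9.97285906e-06 1.73460315e+00] [ 2.22393821e-01  3.07294387e-01  1.32116938e+00 -3.80229965e-05
  1.51265205e+00  5.85891928e-02]
blk 4198 [285.  73.] [0.5352 0.2786 0.0229] [535.3 277.4  62.   90.1  11.9]
blk 490 [527. 185.] [0.8646 0.1928 0.0239] [865.3 181.5   5.1 281.6   1.8]
blk 2295 [436. 129.] [0.7294 0.2453 0.0235] [729.4 243.2 109.7 107.8   9.5]
blk 3049 [122. 236.] [0.354  0.0418 0.0229] [353.8  40.5  63.5  90.8  81.6]
hi 1234 [125.  89.] [0.3559 0.23   0.04  ] [352.5 229.1  92.7  18.   35.5]
hi 3819 [532. 207.] [0.8642 0.1703 0.0464] [865.6 178.1  10.8 263.    1.7]
hi 6069 [272. 270.] [0.5592 0.0317 0.0404] [564.7  13.6 190.9 149.4  86.9]
hi 330 [279. 377.] [ 0.5937 -0.1192  0.0542] [ 595.  -117.9   31.6   45.    54.9]
```

View pics/w2.png

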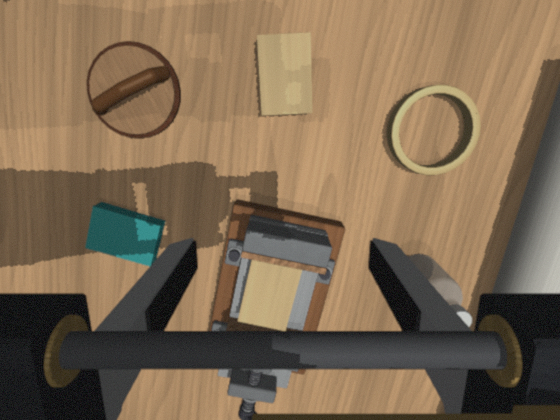

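The loose block is at (285,73) px, centred at (535.3, 277.4) mm with its long axis at 101.9°. The baren and tape are clear of the fingers.

```bash
python3 -c "
from h import *
rows([(.5353,.2774,.1,101.9),(.5353,.2774,.0215,101.9)],1)"
```

```text
[0.465, 0.014, 0.829, 0.0001, 0.0, -0.007, 1]
[0.465, 0.014, 1.143, 0.0001, 0.0, -0.007, 1]
```

Call:
{"op": "play_rows", "data": {
  "motion": [
    [[0.465,0.014,0.6,0,0,-0.007,1],[0.465,0.014,0.6,0,0,-0.007,1],[0.465,0.014,0.6,0,0,-0.007,1],[0.465,0.014,0.6,0,0,-0.007,1],[0.465,0.014,0.8,0,0,-0.007,1],[0.465,0.014,0.8,0,0,-0.007,1],[0.465,0.014,0.8,0,0,-0.007,1]]
  ]
}}

```text
time_s: 3.55
ee_pos: [0.5352, 0.2777, 0.1081]
eef_rot: [-3.141, 0.0, 1.78]
force: [-0.1, -0.4, 1.2]
grip_width: 0.0938
grip_force: 0.0
```

```bash
python3 -c "
from h import *
rows([(.5353,.2774,.0215,101.9)],1)"
```

```text
[-0.001, 0.0, 0.346, -0.0001, 0.0, 0.0003, 1]
```

Call:
{"op": "play_rows", "data": {
  "motion": [
    [[0,0,0.2,0,0,0,1],[0,0,0.3,0,0,0,1],[0,0,0.345,0,0,0,1],[0,0,0.345,0,0,0,1],[0,0,0.345,0,0,0,-1],[0,0,0.345,0,0,0,-1],[0,0,0.345,0,0,0,-1],[0,0,0.345,0,0,0,-1],[0,0,0.345,0,0,0,-1],[0,0,0.345,0,0,0,-1]]
  ],
  "grip_force": 20
}}

```text
time_s: 4.55
ee_pos: [0.535, 0.2784, 0.0213]
eef_rot: [3.141, -0.0, 1.782]
force: [-1.3, -0.1, 6.8]
grip_width: 0.0617
grip_force: 20.0
```

Call:
{"op": "play_rows", "data": {
  "motion": [
    [[0,0,-0.3,0,0,0,-1],[0,0,-0.6,0,0,0,-1],[0,0,-0.72,0,0,0,-1],[0,0,-0.72,0,0,0,-1],[0,0,-0.72,0,0,0,-1],[0,0,-0.72,0,0,0,-1]]
  ]
}}

```text
time_s: 5.15
ee_pos: [0.5346, 0.2782, 0.2002]
eef_rot: [-3.141, 0.0, 1.782]
force: [0.4, -0.5, -0.6]
grip_width: 0.0617
grip_force: 20.0
```

```bash
python3 -c "
from h import *
print(get_obs()['ee_pos'],get_obs()['grip_width'],get_obs()['force'])
rows([(.559,.0185,.2,86.5)],-1)"
```

```text
[0.53460692 0.27817637 0.20018235] 0.06174001600444499 [ 0.44656676 -0.53818038 -0.5831027 ]
[-1.036, -0.122, 0.001, -0.0, 0.0, 0.0434, -1]
```

Call:
{"op": "play_rows", "data": {
  "motion": [
    [[-0.25,-0.03,0,0,0,0.02,-1],[-0.5,-0.06,0,0,0,0.0434,-1],[-0.75,-0.09,0,0,0,0.0434,-1],[-0.95,-0.12,0,0,0,0.0434,-1],[-1,-0.12,0,0,0,0.0434,-1],[-1,-0.12,0,0,0,0.0434,-1],[-1,-0.12,0,0,0,0.0434,-1],[-1,-0.12,0,0,0,0.0434,-1]]
  ]
}}

```text
time_s: 5.95
ee_pos: [0.5575, 0.0285, 0.1995]
eef_rot: [-3.14, -0.0, 1.51]
force: [1.2, 0.1, -1.1]
grip_width: 0.0619
grip_force: 20.0
```

```bash
python3 - <<'E'
from h import *
rows([(.559,.0185,.12,86.5),(.559,.0185,.099,86.5)],-1)
c=snap('wrist'); W=world(c); save(c,'w3.png'); print(get_obs()['ee_pos'],get_obs()['eef_rot'])
m=(W[...,2]>.15)&(W[...,2]<.21)
n_,l,st,ce=cv2.connectedComponentsWithStats(m.astype(np.uint8))
for i in range(1,n_):
    if st[i,4]>300:
        P=W[l==i]; r=cv2.minAreaRect((P[:,:2]*1000).astype(np.float32)); print(st[i,4],ce[i].round(),P.mean(0).round(4),np.round(np.r_[r[0],r[1],r[2]],1))
E
```

```text
[-0.039, 0.009, 0.318, -0.0003, -0.0, 0.0001, -1]
[-0.039, 0.009, 0.402, -0.0003, -0.0, 0.0001, -1]
[0.55758072 0.02876479 0.19978758] [-3.14004982e+00 -9.20431160e-05  1.51086828e+00]
20992 [282. 251.] [0.5588 0.0384 0.2006] [558.6  34.1  78.7  85.7  87.2]
```

View pics/w3.png

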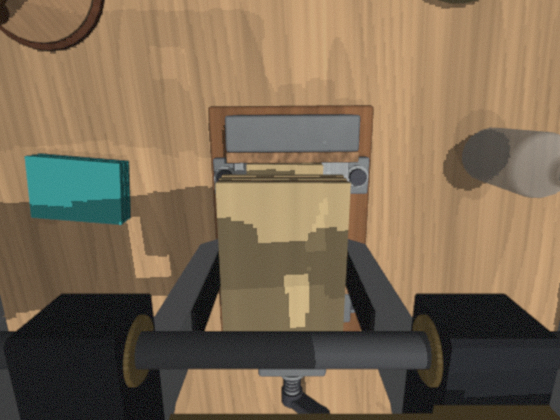

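The held block spans columns 217–349 with its front edge at row 181, level. I'll measure its offset from the TCP.

```bash
python3 - <<'E'
from h import *
c=snap('wrist'); W=world(c); o=get_obs()
r=R.from_euler('xyz',o['eef_rot']); L=r.inv().apply(W.reshape(-1,3)-o['ee_pos']).reshape(W.shape)*1e3
for v in (190,205,220,235):
    k=[u for u in range(200,370) if abs(L[v,u,2])<6]; print(v,k[0],k[-1],L[v,k[0]].round(1),L[v,k[-1]].round(1))
for u in (230,260,300,335):
    k=[v for v in range(150,250) if abs(L[v,u,2])<6]; print(u,k[0],L[k[0],u].round(1),L[k[0]+3,u].round(1))
E
```

```text
190 216 349 [ 41.1 -29.9  -1.5] [40.9 31.4 -0.6]
205 216 349 [ 33.8 -30.4  -1. ] [33.7 31.8 -0.5]
220 217 348 [ 26.5 -30.3  -1.2] [26.2 31.8 -0.1]
235 218 347 [ 19.  -30.1  -1.1] [18.7 31.7 -0.2]
230 181 [ 44.4 -24.1   3.3] [ 43.8 -23.4  -1.1]
260 181 [44.4 -9.9  2.9] [43.8 -9.7 -0.9]
300 181 [44.3  8.9  3.5] [43.9  8.7 -1.4]
335 181 [44.3 25.4  3.4] [43.8 24.8 -0.8]
```

Call:
{"op": "play_rows", "data": {
  "motion": [
    [[-0.041,0.007,0.1,0,0,0,-1],[-0.041,0.007,0.2,0,0,0,-1],[-0.041,0.007,0.28,0,0,0,-1],[-0.041,0.007,0.33,0,0,0,-1],[-0.041,0.007,0.36,0,0,0,-1],[-0.041,0.007,0.38,0,0,0,-1],[-0.041,0.007,0.395,0,0,0,-1],[-0.041,0.007,0.403,0,0,0,-1],[-0.041,0.007,0.403,0,0,0,-1],[-0.041,0.007,0.403,0,0,0,-1]]
  ]
}}

```text
time_s: 7.05
ee_pos: [0.5592, 0.0171, 0.1003]
eef_rot: [3.141, -0.0, 1.509]
force: [-0.2, 0.2, -1.1]
grip_width: 0.0617
grip_force: 20.0
```

Call:
{"op": "play_rows", "data": {
  "motion": [
    [[0.004,-0.003,0.003,0,0,0,-1],[0.004,-0.003,0.006,0,0,0,-1],[0.004,-0.003,0.006,0,0,0,-1]]
  ]
}}

```text
time_s: 7.35
ee_pos: [0.5583, 0.0182, 0.0984]
eef_rot: [3.142, 0.0, 1.509]
force: [0.4, 0.6, -0.4]
grip_width: 0.0617
grip_force: 20.0
```

Call:
{"op": "play_rows", "data": {
  "motion": [
    [[0,0,0.002,0,0,0,-1],[0,0,0.004,0,0,0,-1],[0,0,0.004,0,0,0,-1]]
  ]
}}

```text
time_s: 7.65
ee_pos: [0.5584, 0.0182, 0.0982]
eef_rot: [3.141, -0.0, 1.509]
force: [-3.7, 1.0, 8.6]
grip_width: 0.0618
grip_force: 20.0
```

Contact, 8.6 N. Release and rise.

Call:
{"op": "play_rows", "data": {
  "motion": [
    [[0,0,0,0,0,0,-0.4],[0,0,0,0,0,0,0.9],[0,0,0,0,0,0,0.9],[0,0,0,0,0,0,0.9],[0,0,0,0,0,0,0.9],[0,0,-0.1,0,0,0,0.9],[0,0,-0.3,0,0,0,0.9],[0,0,-0.5,0,0,0,0.9],[-0.25,0,-0.6,0,0,0,0.9],[-0.4,0,-0.6,0,0,0,0.9]]
  ]
}}

```text
time_s: 8.65
ee_pos: [0.553, -0.078, 0.25]
eef_rot: [3.137, 0.001, 1.512]
force: [0.2, -0.4, -0.5]
grip_width: 0.0897
grip_force: 0.0
```

```bash
python3 - <<'E'
from h import *
c=snap('wrist'); W=world(c); save(c,'w4.png'); o=get_obs(); print(o['ee_pos'],o['eef_rot'],o['grip_width'])
hsv=cv2.cvtColor(c['frame'],cv2.COLOR_RGB2HSV)
V=np.array([.5638,-.0094]); ya=np.radians(86.9); Y=np.array([np.cos(ya),np.sin(ya)]); X=np.array([Y[1],-Y[0]])
vx=(W[...,:2]-V)@X*1e3; vy=(W[...,:2]-V)@Y*1e3; z=W[...,2]*1e3
m=((z>97)&(z<105)&(vy>-25)&(vy<74)&(abs(vx)<45))
P=W[m]; r=cv2.minAreaRect((P[:,:2]*1000).astype(np.float32)); print(m.sum(),P.mean(0).round(4),np.round(np.r_[r[0],r[1],r[2]],1))
m=((z>70)&(z<94)&(vy>-22)&(vy<74)&(abs(vx)<45))
print('lower', m.sum(), [ (vx[m].min().round(1),vx[m].max().round(1),vy[m].min().round(1),vy[m].max().round(1))])
print('blk range', [(vx[k].min().round(1),vx[k].max().round(1),vy[k].min().round(1),vy[k].max().round(1)) for k in [((z>97)&(z<105)&(vy>-25)&(vy<74)&(abs(vx)<45))]])
rows([(.5784,-.2114,.22,86.9)],1)
E
```

```text
[ 0.55222243 -0.08489347  0.24944905] [3.13813750e+00 2.26223521e-03 1.50709893e+00] 0.08940334912816902
8441 [0.5592 0.0195 0.0999] [559.2  17.8  89.9  62.2  86.5]Traceback (most recent call last):
  File "<stdin>", line 9, in <module>
    return umr_minimum(a, axis, None, out, keepdims, initial, where)
ValueError: zero-size array to reduction operation minimum which has no identity
```

View pics/w4.png

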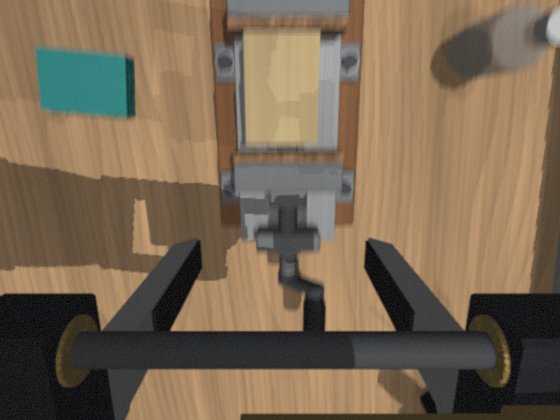

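Viewed: the upper block is seated at about (282,90) px. It measures (559.2, 17.8) mm at 86.5° against the lower block's (559.0, 17.5) mm at 86.5°, so it's flush. Now the handle.

```bash
python3 - <<'E'
from h import *
rows([(.5776,-.2125,.2,86.9),(.5776,-.2125,.13,86.9),(.5776,-.2125,.0955,86.9)],.6)
E
```

```text
[-0.502, 0.133, 0.199, 0.0005, 0.0004, -0.0015, 0.6]
[-0.502, 0.132, 0.479, 0.0005, 0.0004, -0.0015, 0.6]
[-0.502, 0.132, 0.617, 0.0005, 0.0004, -0.0015, 0.6]
```

Call:
{"op": "play_rows", "data": {
  "motion": [
    [[-0.2,0.1,0.1,0,0,-0.0015,0.6],[-0.4,0.132,0.15,0,0,-0.0015,0.6],[-0.5,0.132,0.2,0,0,-0.0015,0.6],[-0.5,0.132,0.3,0,0,-0.0015,0.6],[-0.5,0.132,0.3,0,0,-0.0015,0.6],[-0.5,0.132,0.3,0,0,-0.0015,0.6]]
  ]
}}

```text
time_s: 9.3
ee_pos: [0.5778, -0.204, 0.1724]
eef_rot: [-3.141, -0.0, 1.519]
force: [-1.0, 0.3, 1.0]
grip_width: 0.0749
grip_force: 0.0
```

```bash
python3 - <<'E'
from h import *
print(get_obs()['ee_pos'],get_obs()['eef_rot'],get_obs()['qpos'])
rows([(.5776,-.2125,.0955,86.9)],.6)
E
```

```text
[ 0.57778742 -0.20403188  0.17235927] [-3.14115374e+00 -2.90944762e-04  1.51913170e+00] [-3.99274084e-01  4.82984779e-01  1.39157955e+00  1.29958425e-04
  1.26754010e+00 -3.47648361e-01]
[-0.034, 0.001, 0.307, -0.0001, -0.0, 0.0004, 0.6]
```

Call:
{"op": "play_rows", "data": {
  "motion": [
    [[-0.034,0.001,0.1,0,0,0,0.6],[-0.034,0.001,0.2,0,0,0,0.6],[-0.034,0.001,0.3,0,0,0,0.6],[-0.034,0.001,0.307,0,0,0,0.3],[-0.034,0.001,0.307,0,0,0,0],[-0.034,0.001,0.307,0,0,0,-0.4],[-0.034,0.001,0.307,0,0,0,-1],[-0.034,0.001,0.307,0,0,0,-1],[-0.034,0.001,0.307,0,0,0,-1],[-0.034,0.001,0.307,0,0,0,-1]]
  ],
  "grip_force": 40
}}

```text
time_s: 10.3
ee_pos: [0.5776, -0.213, 0.0955]
eef_rot: [3.141, 0.0, 1.519]
force: [2.6, -1.2, -0.4]
grip_width: 0.0226
grip_force: 9.5
```

```bash
cat > turn.py <<'E'
from h import *
import sys
# commanded-pose-relative arc rows: from crank angle a0 to a1 (deg), n rows
a0,a1,n=float(sys.argv[1]),float(sys.argv[2]),int(sys.argv[3])
o=get_obs(); print(o['ee_pos'].round(4),o['force'].round(1),o['grip_width'],o['grip_force'])
V=np.array([.5638-.0007,-.0094]); ya=np.radians(86.9); Y=np.array([np.cos(ya),np.sin(ya),0]); X=np.array([Y[1],-Y[0],0])
rel=np.array(o['ee_pos'])-np.r_[V,.07]; print('vise x,y',(rel@X*1e3).round(1),(rel@Y*1e3).round(1),'z',(rel[2]*1e3).round(1),'angle',np.degrees(np.arctan2(rel@X,rel[2])).round(1),'rad',(np.hypot(rel@X,rel[2])*1e3).round(1))
f=lambda a:.036*np.sin(a)*X+np.array([0,0,.036*np.cos(a)])+.008*a/2/np.pi*Y
r0=R.from_euler('xyz',[np.pi,0,o['eef_rot'][2]])
for a in np.radians(np.linspace(a0,a1,n+1)[1:]):
    print([float(x) for x in (r0.inv().apply(f(a)-f(np.radians(a0)))/.25).round(3)]+[0,0,0,-1])
E
python3 turn.py 45 225 10
```

```text
[ 0.5776 -0.213   0.0955] [ 2.6 -1.2 -0.4] 0.022638158192800188 9.54257681965828
vise x,y 25.5 -202.5 z 25.5 angle 45.0 rad 36.0
[0.002, 0.026, 0.036, 0, 0, 0, -1]
[0.003, 0.04, 0.079, 0, 0, 0, -1]
[0.005, 0.04, 0.124, 0, 0, 0, -1]
[0.006, 0.026, 0.167, 0, 0, 0, -1]
[0.008, 0.0, 0.204, 0, 0, 0, -1]
[0.01, -0.036, 0.23, 0, 0, 0, -1]
[0.011, -0.079, 0.244, 0, 0, 0, -1]
[0.013, -0.124, 0.244, 0, 0, 0, -1]
[0.015, -0.167, 0.23, 0, 0, 0, -1]
[0.016, -0.204, 0.204, 0, 0, 0, -1]
```

Handle gripped at 45°, radius 36.0 mm, matching the model. I'll start with a quarter turn.

Call:
{"op": "play_rows", "data": {
  "motion": [
    [[0,0,0,0,0,0,-1],[0.002,0.026,0.036,0,0,0,-1],[0.003,0.04,0.079,0,0,0,-1],[0.005,0.04,0.124,0,0,0,-1],[0.006,0.026,0.167,0,0,0,-1],[0.008,0,0.204,0,0,0,-1],[0.008,0,0.204,0,0,0,-1]]
  ],
  "grip_force": 40
}}

```text
time_s: 11.0
ee_pos: [0.5757, -0.2107, 0.0427]
eef_rot: [-3.137, -0.001, 1.519]
force: [-15.1, 1.8, 9.1]
grip_width: 0.022
grip_force: 40.0
```

```bash
python3 turn.py 135 315 10
```

```text
[ 0.5757 -0.2107  0.0427] [-15.1   1.8   9.1] 0.022002379235387087 40.02639591693878
vise x,y 23.5 -200.3 z -27.3 angle 139.3 rad 36.0
[0.002, -0.036, 0.026, 0, 0, 0, -1]
[0.003, -0.079, 0.04, 0, 0, 0, -1]
[0.005, -0.124, 0.04, 0, 0, 0, -1]
[0.007, -0.167, 0.026, 0, 0, 0, -1]
[0.008, -0.204, 0.0, 0, 0, 0, -1]
[0.01, -0.23, -0.036, 0, 0, 0, -1]
[0.012, -0.244, -0.079, 0, 0, 0, -1]
[0.013, -0.244, -0.124, 0, 0, 0, -1]
[0.015, -0.23, -0.167, 0, 0, 0, -1]
[0.016, -0.204, -0.204, 0, 0, 0, -1]
```

Call:
{"op": "play_rows", "data": {
  "motion": [
    [[0.002,-0.036,0.026,0,0,0,-1],[0.003,-0.079,0.04,0,0,0,-1],[0.005,-0.124,0.04,0,0,0,-1],[0.007,-0.167,0.026,0,0,0,-1],[0.008,-0.204,0,0,0,0,-1],[0.01,-0.23,-0.036,0,0,0,-1],[0.012,-0.244,-0.079,0,0,0,-1],[0.013,-0.244,-0.124,0,0,0,-1],[0.015,-0.23,-0.167,0,0,0,-1],[0.016,-0.204,-0.204,0,0,0,-1]]
  ]
}}

```text
time_s: 12.0
ee_pos: [0.526, -0.2042, 0.0953]
eef_rot: [-3.138, -0.001, 1.519]
force: [-5.4, 0.2, -4.3]
grip_width: 0.0221
grip_force: 40.0
```

```bash
python3 turn.py 315 495 10
```

```text
[ 0.526  -0.2042  0.0953] [-5.4  0.2 -4.3] 0.022103787399489715 40.00044107437134
vise x,y -26.5 -196.5 z 25.3 angle -46.3 rad 36.6
[0.002, 0.036, -0.026, 0, 0, 0, -1]
[0.003, 0.079, -0.04, 0, 0, 0, -1]
[0.005, 0.124, -0.04, 0, 0, 0, -1]
[0.006, 0.167, -0.026, 0, 0, 0, -1]
[0.008, 0.204, -0.0, 0, 0, 0, -1]
[0.009, 0.23, 0.036, 0, 0, 0, -1]
[0.011, 0.244, 0.079, 0, 0, 0, -1]
[0.012, 0.244, 0.124, 0, 0, 0, -1]
[0.014, 0.23, 0.167, 0, 0, 0, -1]
[0.016, 0.204, 0.204, 0, 0, 0, -1]
```

Tracking well. Another half turn.

Call:
{"op": "play_rows", "data": {
  "motion": [
    [[0.002,0.036,-0.026,0,0,0,-1],[0.003,0.079,-0.04,0,0,0,-1],[0.005,0.124,-0.04,0,0,0,-1],[0.006,0.167,-0.026,0,0,0,-1],[0.008,0.204,0,0,0,0,-1],[0.009,0.23,0.036,0,0,0,-1],[0.011,0.244,0.079,0,0,0,-1],[0.012,0.244,0.124,0,0,0,-1],[0.014,0.23,0.167,0,0,0,-1],[0.016,0.204,0.204,0,0,0,-1]]
  ]
}}

```text
time_s: 13.0
ee_pos: [0.5781, -0.2029, 0.0442]
eef_rot: [-3.141, -0.0, 1.519]
force: [-11.3, 2.5, 18.4]
grip_width: 0.0221
grip_force: 40.0
```

```bash
python3 turn.py 495 675 10
```

```text
[ 0.5781 -0.2029  0.0442] [-11.3   2.5  18.4] 0.022087012191063026 40.01356065273285
vise x,y 25.4 -192.4 z -25.8 angle 135.4 rad 36.2
[0.002, -0.036, 0.026, 0, 0, 0, -1]
[0.003, -0.079, 0.04, 0, 0, 0, -1]
[0.005, -0.124, 0.04, 0, 0, 0, -1]
[0.007, -0.167, 0.026, 0, 0, 0, -1]
[0.008, -0.204, -0.0, 0, 0, 0, -1]
[0.01, -0.23, -0.036, 0, 0, 0, -1]
[0.012, -0.244, -0.079, 0, 0, 0, -1]
[0.013, -0.244, -0.124, 0, 0, 0, -1]
[0.015, -0.23, -0.167, 0, 0, 0, -1]
[0.016, -0.204, -0.204, 0, 0, 0, -1]
```

```bash
cat > chk.py <<'E'
from h import *
import sys
V=np.array([.5638,-.0094]); ya=np.radians(86.9); Y=np.array([np.cos(ya),np.sin(ya)]); X=np.array([Y[1],-Y[0]])
for n in sys.argv[1:]:
    c=snap(n); W=world(c); vx=(W[...,:2]-V)@X*1e3; vy=(W[...,:2]-V)@Y*1e3; z=W[...,2]*1e3
    m=(z>97)&(z<105)&(vy>-25)&(vy<76)&(abs(vx)<45)
    q=np.c_[vx[m],vy[m]].astype(np.float32); r=cv2.minAreaRect(q); print(n,m.sum(),'upper vise x,y',np.round(np.r_[r[0],r[1],r[2]],1))
    m=(z>60)&(z<74)&(vy>-25)&(vy<76)&(abs(vx)<45); print(' side pts',m.sum(),(np.percentile(vx[m],[2,50,98]).round(1),np.percentile(vy[m],[1,99]).round(1)) if m.sum() else '')
E
python3 chk.py wrist scene side
```

```text
wrist 0 upper vise x,y [0. 0. 0. 0. 0.]
 side pts 0 
scene 687 upper vise x,y [-6.5 24.9 65.6 90.4  0.8]
 side pts 98 (array([17.9, 23.3, 41.4]), array([-16.6,  73. ]))
side 376 upper vise x,y [-10.3  27.6  62.8  95.4   0.7]
 side pts 36 (array([-44.8, -41. ,  43.4]), array([-21. ,  48.9]))
```

Blocks look in order. I'll turn another half turn, into compression.

Call:
{"op": "play_rows", "data": {
  "motion": [
    [[0.002,-0.036,0.026,0,0,0,-1],[0.003,-0.079,0.04,0,0,0,-1],[0.005,-0.124,0.04,0,0,0,-1],[0.007,-0.167,0.026,0,0,0,-1],[0.008,-0.204,0,0,0,0,-1],[0.01,-0.23,-0.036,0,0,0,-1],[0.012,-0.244,-0.079,0,0,0,-1],[0.013,-0.244,-0.124,0,0,0,-1],[0.015,-0.23,-0.167,0,0,0,-1],[0.016,-0.204,-0.204,0,0,0,-1]]
  ],
  "grip_force": 50
}}

```text
time_s: 14.15
ee_pos: [0.5269, -0.1962, 0.096]
eef_rot: [-3.139, -0.0, 1.519]
force: [-2.7, 0.0, -8.3]
grip_width: 0.022
grip_force: 50.0
```

```bash
python3 turn.py 675 765 7; python3 chk.py scene
```

```text
[ 0.5269 -0.1962  0.096 ] [-2.7  0.  -8.3] 0.021954164692896017 49.997044801712036
vise x,y -26.1 -188.5 z 26.0 angle -45.1 rad 36.8
[0.001, 0.025, -0.02, 0, 0, 0, -1]
[0.002, 0.054, -0.034, 0, 0, 0, -1]
[0.003, 0.086, -0.041, 0, 0, 0, -1]
[0.004, 0.118, -0.041, 0, 0, 0, -1]
[0.005, 0.149, -0.034, 0, 0, 0, -1]
[0.006, 0.178, -0.02, 0, 0, 0, -1]
[0.008, 0.204, 0.0, 0, 0, 0, -1]
scene 698 upper vise x,y [ 0.1 25.6 98.5 83.3 89.7]
 side pts 104 (array([21.7, 23.4, 40.7]), array([-13.8,  73. ]))
```

Call:
{"op": "play_rows", "data": {
  "motion": [
    [[0.001,0.025,-0.02,0,0,0,-1],[0.002,0.054,-0.034,0,0,0,-1],[0.003,0.086,-0.041,0,0,0,-1],[0.004,0.118,-0.041,0,0,0,-1],[0.005,0.149,-0.034,0,0,0,-1],[0.006,0.178,-0.02,0,0,0,-1],[0.008,0.204,0,0,0,0,-1],[0.008,0.204,0,0,0,0,-1],[0.008,0.204,0,0,0,0,-1]]
  ]
}}

```text
time_s: 15.1
ee_pos: [0.5787, -0.197, 0.0954]
eef_rot: [3.141, 0.0, 1.519]
force: [-0.7, -2.2, -3.0]
grip_width: 0.0214
grip_force: 50.0
```

```bash
python3 turn.py 765 780 1; python3 chk.py scene side
```

```text
[ 0.5787 -0.197   0.0954] [-0.7 -2.2 -3. ] 0.02136697284216446 49.99815881252289
vise x,y 25.8 -186.5 z 25.4 angle 45.4 rad 36.2
[0.001, 0.023, 0.03, 0, 0, 0, -1]
scene 685 upper vise x,y [-6.1 25.5 98.7 65.3 88.4]
 side pts 104 (array([21.3, 23.7, 42.7]), array([-13.9,  72.8]))
side 380 upper vise x,y [-10.4  29.6  62.3  91.4   0.2]
 side pts 29 (array([-42.7, -41.1,  43.5]), array([-19.3,  41.4]))
```

Call:
{"op": "play_rows", "data": {
  "motion": [
    [[0,0,0,0,0,0,0.6],[0,0,0,0,0,0,0.6],[0,0,0,0,0,0,0.6],[0,0,0,0,0,0,0.6],[0,0,-0.1,0,0,0,0.6],[0,0,-0.25,0,0,0,0.6],[0,0,-0.45,0,0,0,0.6],[0.2,0,-0.65,0,0,0,0.6],[0.3,0,-0.8,0,0,0,0.6],[0.3,0,-0.8,0,0,0,0.6]]
  ]
}}

```text
time_s: 16.2
ee_pos: [0.583, -0.1199, 0.3]
eef_rot: [3.135, 0.001, 1.521]
force: [-0.1, -0.0, -0.1]
grip_width: 0.0754
grip_force: 0.0
```

Call:
{"op": "play_rows", "data": {
  "motion": [
    [[0,0,0,0,0,0,0.6],[0,0,0,0,0,0,0.6],[0,0,0,0,0,0,0.6]]
  ]
}}

```text
time_s: 16.5
ee_pos: [0.5818, -0.123, 0.2931]
eef_rot: [-3.138, -0.001, 1.518]
force: [-0.0, 0.1, 0.5]
grip_width: 0.0752
grip_force: 0.0
```

```bash
python3 chk.py wrist; python3 - <<'E'
from h import *
c=snap('wrist'); W=world(c); save(c,'w5.png'); print(get_obs()['ee_pos'],get_obs()['grip_width'])
V=np.array([.5638,-.0094]); ya=np.radians(86.9); Y=np.array([np.cos(ya),np.sin(ya)]); X=np.array([Y[1],-Y[0]])
vx=(W[...,:2]-V)@X*1e3; vy=(W[...,:2]-V)@Y*1e3; z=W[...,2]*1e3
k=(z>88)&(z<97)&(vy<0)&(vy>-60)&(vx>28)&(vx<46); print('jaw face',np.percentile(vy[k],[0.5,99.5]).round(1))
k=(z>93)&(vy<-140)&(vx>0)&(vx<60)&(vy>-225)&(z<120); print('handle',np.percentile(vx[k],[2,98]).round(1),z[k].max().round(1))
E
```

```text
wrist 5788 upper vise x,y [-7.  22.9 61.5 73.9  0.2]
 side pts 0 
[ 0.58194384 -0.12290596  0.29364202] 0.0752120033290209
jaw face [-47.6 -15.4]
handle [14.4 35.9] 107.9
```

View pics/w5.png

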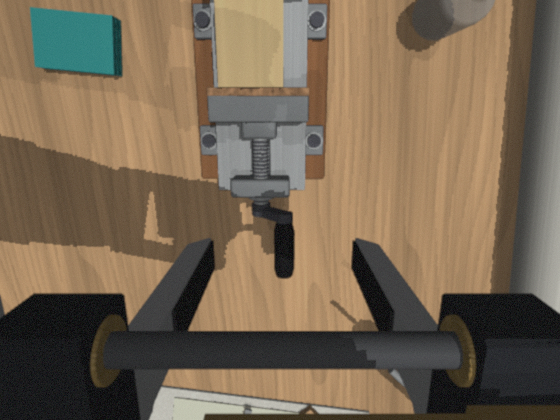

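The view shows the jaw closed on the pile at row ~90 and the handle free at (284,250). One more check over the full pile.

Call:
{"op": "play_rows", "data": {
  "motion": [
    [[0.15,0,0,0,0,0,0.6],[0.3,0,0,0,0,0,0.6],[0.3,-0.1,0,0,0,0,0.6],[0.3,-0.1,0,0,0,0,0.6],[0.3,-0.1,0,0,0,0,0.6],[0.3,-0.1,0,0,0,0,0.6]]
  ]
}}

```text
time_s: 17.2
ee_pos: [0.5616, -0.0466, 0.2949]
eef_rot: [-3.141, 0.0, 1.518]
force: [0.5, -0.0, -0.5]
grip_width: 0.075
grip_force: 0.0
```

```bash
python3 chk.py wrist; python3 - <<'E'
from h import *
c=snap('scene'); save(c,'s.png'); cv2.imwrite('pics/s1.png',cv2.resize(c['frame'][200:310,150:330],None,fx=4.4,fy=4.4,interpolation=2)[...,::-1])
E
```

```text
wrist 5930 upper vise x,y [-6.6 30.5 62.  88.7  0.1]
 side pts 74 (array([-44.4,  33.6,  44.4]), array([-14.7,  75.5]))
```

View pics/s1.png

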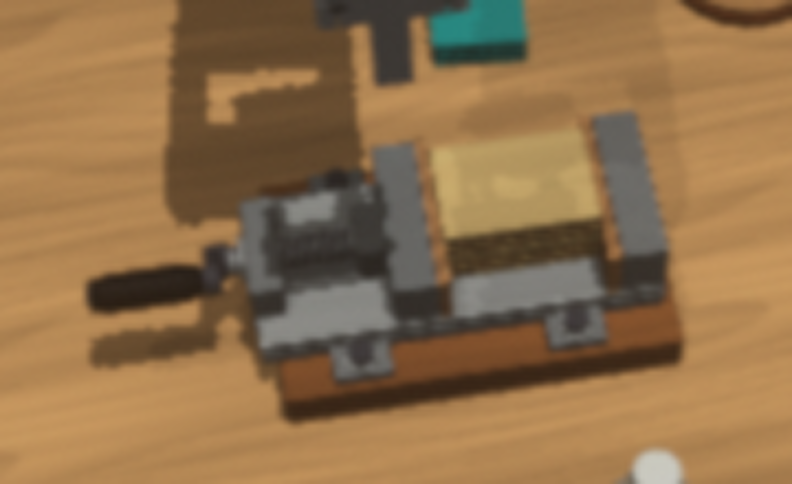

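The pile is flush and clamped: the upper block is at vise y 30.5 mm, square to 0.1°, and the robot is clear.

```bash
python3 -c "
from station import workorder
print(workorder.hand_in())"
```

```text
the job is handed in; nothing more can be done
None
```

The loose block is stacked flush on the lower one, the vise is cranked two turns shut on both (by crank angle, about 3 mm past first contact) and the handle is released; I handed the job in after about 17 s of robot time, and no verdict came back.

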